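Cure a resin-tipped flower stem in the ring lamp

TASK

Clear the lamp's bore: take the orange dust cover off the white curing lamp by its wooden grip, hang it on the hook by its handle and let go of it. Then take the blue-handled stem from the rack and lower it upright into the lamp's bore, without the sticky stem ever touching the lamp, until the whole coated end is inside but the tip is still clear of the bottom, and finish while still holding it there, steady and centred in the bore. Leave the other stems and everything else on the bench alone.

Things in the scene. Friction and masses are not known exactly. Their poses are not given: they have to be found in the camera images.
- lamp: white block, 86 x 86 mm, 100 mm tall, fixed to the bench: curing lamp with one round upright bore in the middle of its top, 26 mm in diameter, 85 mm deep (its bottom lies 15 mm above the bench), ringed by violet LEDs. Origin: centre of its underside, z up. At the start the cover lies on its top.
- lamp_mouth (a point): centre of the bore's mouth, in the plane of the lamp's top, 100 mm above the bench
- cover: dust cover, loose, about 120 g: orange disc 68 mm wide, 5 mm thick; two 6 mm steel wires rise at y = -28 and +28 mm to a wooden grip bar 18 mm thick (x), 46 mm long (y), from 68 to 96 mm above the disc's underside. The closed opening under the bar is 63 mm tall, 50 mm wide; a hook passes through it along x. Origin: centre of the disc's underside, z up. Disc lies on the lamp at the start.
- cover_grip (a point): centre of the underside of the cover's wooden grip bar (68 mm above the cover's origin), the face that rests on the hook
- hook: dark steel stand, fixed: round foot 100 mm wide, 12 mm high, post 16 mm thick, 220 mm tall, and an 8 mm round bar running level from the post along the stand's -x (roughly towards the robot), axis 200 mm above the bench, as far as 88 mm from the post's axis; there it turns up, its round end topping out 226 mm above the bench, 104 mm out. Origin: centre of the foot's underside, z up.
- hook_tip (a point): end of the upturned tip of the hook, 104 mm out from the post's axis, 222 mm above the bench
- rack: plywood rack fixed to the bench, 70 x 190 mm, top 117 mm above the bench, three 20 mm holes in a row along its y, 62 mm apart, one stem in each. Origin: centre of its underside, z up.
- stem_blue: the stem to be cured: blue square handle 26 x 26 x 40 mm tall on a brass rod 8 mm thick that reaches 100 mm below it, the lowest 50 mm of it coated with blue resin, 12 mm thick. Origin: centre of the handle's underside, which rests on the rack's top; z up, x and y square to the handle's faces. Loose, about 70 g, hangs in any of the rack's holes.
- stem_blue_tip (a point): lower end of the blue stem's rod, 100 mm below the handle's underside
- stem_yellow: to be left alone: yellow square handle 26 x 26 x 40 mm tall on a brass rod 8 mm thick that reaches 100 mm below it, the lowest 50 mm of it coated with yellow resin, 12 mm thick. Origin: centre of the handle's underside, which rests on the rack's top; z up, x and y square to the handle's faces. Loose, about 70 g, hangs in any of the rack's holes.
- stem_red: to be left alone: red square handle 26 x 26 x 40 mm tall on a brass rod 8 mm thick that reaches 100 mm below it, the lowest 50 mm of it coated with red resin, 12 mm thick. Origin: centre of the handle's underside, which rests on the rack's top; z up, x and y square to the handle's faces. Loose, about 70 g, hangs in any of the rack's holes.
- paint_jar: to be left alone: green paint jar with a white lid, 60 mm across, 75 mm tall. Origin: centre of its underside.
- wire_spool: to be left alone: copper-coloured wire spool standing on its flange, 64 mm across, 40 mm tall. Origin: centre of its underside.
- glue: to be left alone: white glue bottle with an orange cap, 52 mm across, 140 mm tall. Origin: centre of its underside.
- brush: to be left alone: brush lying flat. Origin: under the middle of the tool; x runs along it.
- mug: to be left alone: blue ceramic mug, 80 mm across, 90 mm tall. Origin: centre of its underside.

How it is judged (in metres and radians):
On the way, in this order (a step that is already met when the one before it is completed fails the run):
1. the dust cover hangs by its handle on the hook's bar, let go (contact force between cover and hook above 0.3 N and contact force between cover and the fingers below 0.1 N and z of cover_grip in the frame of hook between 0.194 and 0.214 m and x of cover_grip in the frame of hook between -0.104 and -0.008 m and contact force between cover and lamp below 0.1 N and angle between cover's own z axis and vertical below 0.3 rad), for 0.3 s.
2. the blue stem is held out of the rack, its tip above the lamp's top (height (world z) of stem_blue_tip above 0.1 m and contact force between stem_blue and the fingers above 1 N), for 0.1 s.
3. the blue stem's coated end is inside the bore, centred and clear of the lamp (horizontal distance between each of stem_blue_tip, stem_blue and lamp_mouth below 0.0045 m and z of stem_blue_tip in the frame of lamp between 0.017 and 0.052 m and contact force between stem_blue and lamp below 0.2 N and contact force between stem_blue and the fingers above 1 N and linear speed of stem_blue below 0.02 m/s), for 0.3 s.
At the end, for the whole second after the job is handed in: Cover hangs by its grip on the hook's level bar, let go. Fingers hold the blue stem at rest, upright within 5 degrees, tip and handle within 4.5 mm of the bore axis, tip 2 to 37 mm above the bore's bottom (coat wholly inside), touching neither lamp nor rack (all of step 1 and all of step 3 and contact force between stem_blue and rack below 0.1 N and angle between stem_blue's own z axis and vertical below 0.09 rad); the arm keeps its last pose, push and grip.
It fails at once if the blue stem touches the lamp (contact force between stem_blue and lamp above 0.3 N).
It fails at once if another thing on the bench is disturbed (moved more than 30 mm) (distance of any of paint_jar, wire_spool, glue, brush, mug, stem_yellow, stem_red from where it was at the start of the episode above 0.03 m).
It also fails if it takes over 64 s, if anything falls off the work surface, if the arm or the gripper's body presses on something with over 40 N, if the wrist force passes 120 N, or if a joint passes its speed limit or range.

ROBOT

A 7-joint arm with a two-finger parallel gripper is mounted at the origin on the work surface. World frame = base frame: x ahead of the robot, y to its left, z up, the work surface at z = 0. Lengths are in mm, angles in rad, forces in N, time in s.
With the tool pointing down it reaches from about 375 to 925 mm from the base axis. Payload 3.1 kg.
Tool frame: the origin (TCP) lies midway between the tips of the shut fingers; the grasp point (between the pads) lies behind it (grip_depth is the z of the grasp point in the tool frame, in mm); z points along the fingers, y is the direction in which the jaws open and shut (so a half turn about z gives the same grasp; the last joint's range is limited). The gripper opens to 85 mm and grips with 20 to 120 N. Pads are 22 mm wide; open, the fingers measure 114 mm over their backs; the gripper's body (76 mm by 85 mm) begins 54 mm behind the grasp point. The pads swing forward as they close: fully open they stand 13 mm farther back than shut.
Start: joints at [-1.35, 0.383, 0.044, 1.598, -0.018, 1.161, -0.05], TCP at [203.704, 617.258, 199.169] pointing down, gripper open.
Joint ranges: [-2.61, 2.61], [-0.41, 2.15], [-1.48, 1.57], [0, 2.5], [-1.57, 4.71], [0.05, 1.97], [-2.85, 2.85]. Speed limits (rad/s): [2.79, 2.79, 3.14, 3.14, 3.14, 3.14, 3.14].

INTERFACE

Orientations are given as a unit quaternion [x, y, z, w].
In Python, from cell import move_pose, movel, movej, grip, pause, ik, observe, read_camera, MotionError, job_done, grip_depth gives the robot as it stands. Calls block until the motion is done:
- move_pose(position, orientation): joint-space move of the TCP to a pose.
- movel(position, rotation=None, v=150, threshold=None): straight line of the TCP; rotation=None keeps the orientation; v is the mean speed in mm/s. With threshold (N) it stops when the force on the tool has changed by that much, and returns True; else False.
- movej(angles): joint-space move.
- grip(opening, squeeze=None): finger opening in mm; squeeze is the grip in N (None keeps the last); returns when the fingers have stopped.
- pause(seconds).
- ik(position, orientation): joint angles nearest the present ones, or None.
- observe(): the state.
- read_camera(name): name is "scene" or "top" or "wrist"; returns a dict with "img" (384x512x3 uint8, blue, green, red), "z_map" (384x512 float32, mm along the optical axis (not along the pixel's ray), 0 where there is no reading), "vfov" (degrees; the focal length in pixels is half the picture's height over the tangent of half this angle, whatever the lens; pixels are square), "cx", "cy" (the principal point, pixels), "rvec" (rotation vector, rad) and "tvec" (3), from world to camera coordinates, as OpenCV has them. Camera axes: x right, y down, z forward; pixel columns grow to the right and rows downward; lengths in mm; the calibration is good to about 2 mm. A picture is of the moment at which its call begins.
A pose or a line that the arm cannot do raises MotionError and nothing moves.
- job_done(): hands the job in, once; it reports no verdict.
The state is a dict: "time": time; "joint_pos": joint angles; "qvel": joint speeds; "effort": joint torques, N m; "eef_pos": TCP position; "tool_rot": TCP orientation; "ft_force": force on the tool from outside, world axes, zero at the start; "moment": the same for the moment, N m; "grip_width": finger opening in mm.
Only numpy, scipy, OpenCV 4.12 (cv2) and the standard library are available. Lean on these libraries where they do the work, as an engineer would, in place of code of your own. Each camera call takes 0.05 s, during which the arm holds its last target. There are 200 camera calls.

## Working session

There is one attempt and no reset: what is moved stays moved. The work goes in short steps, each a Python script; the robot and the scene stay as the last script left them, time stands still between calls to the robot, and variables do not carry over. Pictures are saved under pics/ and viewed, about 8 in all and at most 12, crops included, and the job is handed in when it is done.

```bash
mkdir -p pics; ls
cat > h.py <<'E'
import numpy as np, cv2
from cell import *
def cam(n):
    c=read_camera(n); h=c["img"].shape[0]
    c["f"]=h/2/np.tan(np.radians(c["vfov"])/2)
    c["R"]=cv2.Rodrigues(np.array(c["rvec"],float))[0]; c["t"]=np.array(c["tvec"],float).ravel()
    return c
def cloud(c):
    z=c["z_map"].astype(float); v,u=np.indices(z.shape)
    p=np.stack([(u-c["cx"])/c["f"]*z,(v-c["cy"])/c["f"]*z,z],-1)
    w=(p-c["t"])@c["R"]; w[z<=0]=np.nan
    return w
def ray(c,u,v,h):
    d=c["R"].T@np.array([(u-c["cx"])/c["f"],(v-c["cy"])/c["f"],1]); o=-c["R"].T@c["t"]
    return o+d*(h-o[2])/d[2]
E
python3 - <<'E'
from h import *
s=observe(); print(s, grip_depth)
a=cam("scene");b=cam("top")
for c in(a,b): print(c["f"],c["cx"],c["cy"],-c["R"].T@c["t"],c["R"][2])
cv2.imwrite("pics/a.png",a["img"]);cv2.imwrite("pics/b.png",b["img"])
E
```

```text
pics
{'time': 0.0, 'joint_pos': array([-1.34982897,  0.3838401 ,  0.04382956,  1.59958181, -0.017895  ,
        1.16119296, -0.04988021]), 'qvel': array([-7.33734550e-04,  4.49406755e-04, -5.39729224e-04, -7.62685902e-04,
        8.97409271e-05,  7.40011601e-04, -4.23183019e-04]), 'effort': array([-5.00973201e-04, -4.33458173e+01,  1.02445476e+00, -2.49510920e+01,
        1.06775938e-02,  1.14268067e-02,  4.18238297e-07]), 'eef_pos': array([203.3941706 , 616.27497251, 197.78028025]), 'tool_rot': array([ 1.58657510e-01,  9.87332804e-01, -1.30776178e-03, -1.37079108e-04]), 'ft_force': array([-0.15959443, -0.3935261 ,  0.44262771]), 'moment': array([0.02165301, 0.02448847, 0.03787349]), 'grip_width': 85.3069979602931} -18.700000000000003
497.8426313594052 244.55452776941618 186.69055428889018 [1486.73097625 -553.66216205 1278.78113415] [-0.57338969  0.36327105 -0.73434216]
495.2913948674223 255.90658835973983 187.57614885019603 [ 522.15108641   -1.8220157  1688.92085144] [ 0.04404344  0.01500269 -0.99891696]
```

View pics/a.png

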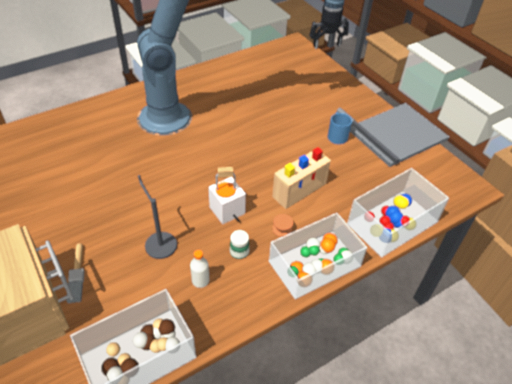

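View pics/b.png

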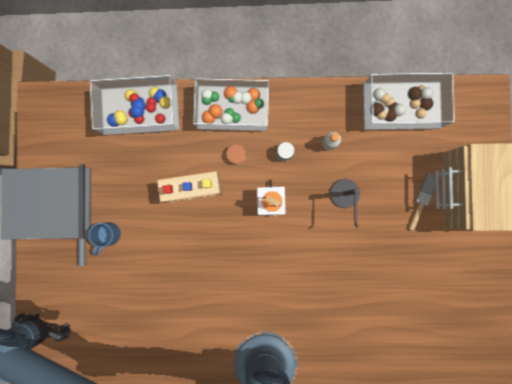

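Top view: the lamp with its cover is at (271,201), the rack at (188,186) with red/blue/yellow at x=168/187/207, and the hook foot at (345,193) with its bar ending near (356,225). The scene view agrees: lamp (227,200), hook foot (161,244), tip (142,180).

```bash
cat > m.py <<'E'
from h import *
def pr(n,p): print(n,len(p),np.round(np.median(p,0),1),"rect",[np.round(x,2) for x in cv2.minAreaRect(p[:,:2].astype(np.float32))])
def go(n):
  c=cam(n); w=cloud(c); h=cv2.cvtColor(c["img"],cv2.COLOR_BGR2HSV).astype(int); H,S,V=h[...,0],h[...,1],h[...,2]
  x,y,z=w[...,0],w[...,1],w[...,2]
  near=lambda u,v,r:(abs(x-u)<r)&(abs(y-v)<r)
  return c,w,H,S,V,near
E
python3 - <<'E'
from m import *
c,w,H,S,V,near=go("top"); z=w[...,2]
L=ray(c,271,201,100);K=ray(c,188,186,117);F=ray(c,345,193,12)
print(L,K,F)
for n in("top","scene"):
  if n=="scene": c,w,H,S,V,near=go(n); z=w[...,2]
  print(n)
  m=near(L[0],L[1],70)
  pr("lamptop",w[m&(abs(z-100)<6)&(S<60)]) if (m&(abs(z-100)<6)&(S<60)).any() else 0
  pr("disc",w[m&(abs(z-105)<8)&(S>150)])
  pr("grip",w[m&(z>180)&(z<215)]); 
  pr("racktop",w[near(K[0],K[1],120)&(abs(z-117)<5)])
  pr("blue",w[near(K[0],K[1],120)&(z>145)&(abs(H-115)<15)&(S>130)])
  pr("handles",w[near(K[0],K[1],120)&(z>150)])
  m=near(F[0],F[1],150)
  for a,b in((5,18),(40,180),(190,206),(207,235)):
    q=m&(z>a)&(z<b)&(V<110)&(S<110)
    if q.any(): pr(("hook",a,b),w[q])
E
```

```text
[548.51701603 -25.83565474 100.        ] [599.22455131 237.97751545 117.        ] [ 573.93210526 -277.41429286   12.        ]
top
lamptop 329 [561.7 -12.5  99.9] rect [array([551.26, -24.01]), array([85.69, 85.14]), np.float64(1.6)]
disc 136 [542.2 -25.6 104.4] rect [array([548.62, -25.63]), array([52.02, 56.29]), np.float64(68.61)]
grip 88 [549.7 -27.4 195.4] rect [array([548.8, -26.8]), array([45.9 , 16.39]), np.float64(62.67)]
racktop 883 [597.  237.4 116.9] rect [array([598.65, 239.06]), array([ 70.21, 190.1 ]), np.float64(7.49)]
blue 49 [597.4 235.6 156.8] rect [array([597.32, 236.82]), array([22.13, 19.01]), np.float64(88.87)]
handles 202 [598.1 238.5 156.6] rect [array([598.88, 239.54]), array([ 26.2 , 150.35]), np.float64(7.18)]
('hook', 5, 18) 497 [ 571.  -267.4   11.3] rect [array([ 614.73, -241.71]), array([200.9 ,  94.71]), np.float64(37.17)]
('hook', 40, 180) 44 [ 573.7 -268.8  109. ] rect [array([ 645.12, -247.83]), array([167.52,   7.26]), np.float64(17.96)]
('hook', 190, 206) 51 [ 543.7 -274.4  201.8] rect [array([ 530.71, -276.41]), array([98.67, 11.7 ]), np.float64(
[... 531 characters left out ...]
p.float64(7.16)]
blue 46 [602.6 229.7 154.2] rect [array([598.58, 230.88]), array([26.63, 21.77]), np.float64(1.88)]
handles 159 [599.7 231.2 156.1] rect [array([597.32, 233.03]), array([ 27.31, 150.43]), np.float64(7.68)]
('hook', 5, 18) 148 [ 576.8 -260.7   11.4] rect [array([ 583.03, -274.74]), array([79.38, 94.3 ]), np.float64(42.22)]
('hook', 40, 180) 117 [ 578.5 -281.3  105.2] rect [array([ 578.99, -281.04]), array([15.07, 11.6 ]), np.float64(78.07)]
('hook', 190, 206) 14 [ 577.7 -280.6  199.3] rect [array([ 578.57, -280.93]), array([9.15, 7.09]), np.float64(82.99)]
('hook', 207, 235) 16 [ 576.4 -279.5  215.3] rect [array([ 527.49, -277.02]), array([ 10.17, 107.68]), np.float64(86.47)]
```

```bash
cat >> h.py <<'E'
from scipy.spatial.transform import Rotation as Ro
def qy(a):  # tool down, jaws along world angle a (deg)
    y=np.array([np.cos(np.radians(a)),np.sin(np.radians(a)),0]); z=np.array([0,0,-1.]); 
    return Ro.from_matrix(np.stack([np.cross(y,z),y,z],1)).as_quat()
def best(p,a):
    j=observe()["joint_pos"]; o=[]
    for k in(a,a+180):
        s=ik(p,qy(k))
        if s is not None: o.append((np.abs(np.array(s)-j).max(),k,s))
    o.sort(key=lambda t:t[0]); print([(round(t[0],2),t[1],np.round(t[2],2)) for t in o]); return o[0][1]
E
python3 - <<'E'
from h import *
p=[549,-29,340]; a=best(p,-29); print(a); move_pose(p,qy(a))
s=observe(); print(s["time"],s["eef_pos"],s["joint_pos"])
c=cam("wrist"); print(c["f"],-c["R"].T@c["t"],c["R"][2]); cv2.imwrite("pics/c.png",c["img"])
E
```

```text
[(np.float64(0.82), -29, array([-0.81,  0.11,  0.86,  1.69, -0.09,  1.38, -0.44])), (np.float64(2.74), 151, array([-0.7 ,  0.1 ,  0.74,  1.68, -0.07,  1.38,  2.69]))]
-29
2.8333 [549.12750353 -27.21983752 339.66898031] [-0.80736095  0.11355737  0.86012401  1.68595934 -0.08750251  1.38261554
 -0.43712192]
334.8593344314812 [587.91828396  41.58673168 514.64482549] [-0.14851683 -0.26945263 -0.95149253]
```

View pics/c.png

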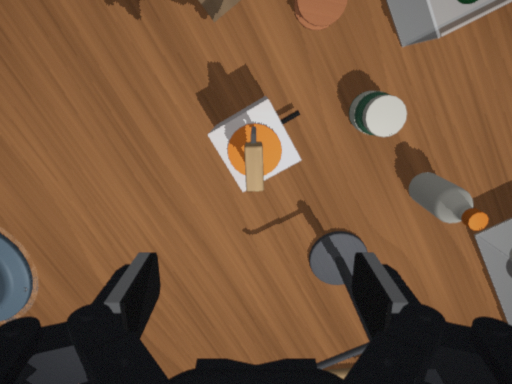

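The wrist view shows the lamp at (255,145) with the grip bar upright in the picture, so it is square to the jaws. The bar's top runs from (255,143) to (254,190), and nothing stands in the fingers' way.

Run:
```python
from m import *
c,w,H,S,V,near=go("wrist"); z=w[...,2]
m=near(550,-28,75)
pr("lamptop",w[m&(abs(z-100)<5)&(S<70)])
pr("disc",w[m&(abs(z-105)<5)&(S>150)])
g=m&(z>190)&(z<202); pr("griptop",w[g])
g=m&(z>165)&(z<205); pr("grip",w[g])
print(np.round(cv2.PCACompute2(w[m&(z>190)&(z<202)][:,:2],mean=None)[1],3))
```

```text
lamptop 2269 [564.4  -5.8 100.1] rect [array([548.97, -25.51]), array([86.1, 86.3]), np.float64(1.0)]
disc 1440 [553.2 -23.5 105.1] rect [array([547.58, -27.15]), array([61.55, 64.63]), np.float64(61.56)]
griptop 839 [547.6 -27.3 196. ] rect [array([546.95, -28.5 ]), array([46.08, 17.97]), np.float64(63.26)]
grip 944 [548.8 -24.7 195.9] rect [array([548.66, -25.11]), array([53.68, 17.97]), np.float64(63.26)]
[[ 0.448  0.894]
 [ 0.894 -0.448]]
```

Run:
```python
from h import *
a=-26.7
grip(50,50)
move_pose([547.3,-28,260],qy(a))
t=movel([547.3,-28,172.5],v=120,threshold=8); s=observe(); print(t,s["time"],s["eef_pos"])
grip(0,50); s=observe(); print(s["grip_width"],s["eef_pos"],s["ft_force"])
movel([547.3,-28,300],v=150); s=observe(); print(s["time"],s["grip_width"],s["eef_pos"],s["ft_force"])
c=cam("scene"); cv2.imwrite("pics/d.png",cv2.resize(c["img"][80:280,60:380],None,fx=2,fy=2))
```

```text
False 4.675 [548.32689039 -28.14071307 173.54010757]
0.07856188219879341 [547.30816847 -27.96546543 172.54511142] [-0.06179368 -0.21251937  0.12801492]
6.2083 -0.07941814712319503 [546.51097263 -27.85937983 298.93978892] [-0.50577463  0.50238137 -0.48237578]
```

View pics/d.png

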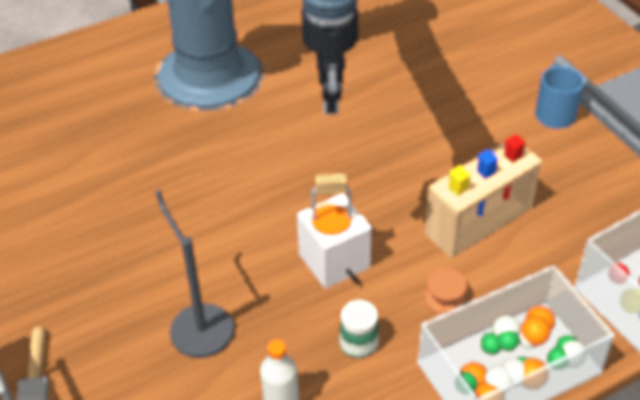

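The grasp closed on nothing: width is 0 and the cover is still on the lamp at crop (330,195). I'll check where the fingertips really are against the reported TCP.

Run:
```python
from m import *
s=observe(); e=s["eef_pos"]; print(e,Ro.from_quat(s["tool_rot"]).as_matrix().round(3).tolist())
for n in("scene","top"):
  c,w,H,S,V,near=go(n)
  q=c["R"]@e+c["t"]; print(n,"tcp px",q[0]/q[2]*c["f"]+c["cx"],q[1]/q[2]*c["f"]+c["cy"])
  x,y,z=w[...,0],w[...,1],w[...,2]
  g=near(547,-28,150)&(z>215)
  for lo in range(230,480,25):
    k=g&(z>=lo)&(z<lo+25)
    if k.any(): print(lo,k.sum(),np.nanmin(w[k],0).round(),np.nanmax(w[k],0).round())
c=cam("wrist"); cv2.imwrite("pics/e.png",c["img"])
```

```text
[546.35556233 -27.88651817 298.66555338] [[0.449, 0.893, -0.003], [0.893, -0.449, -0.0], [-0.002, -0.002, -1.0]]
scene tcp px 225.47466449166427 143.31889422341345
330 37 [532. -41. 332.] [563. -24. 353.]
355 16 [548. -47. 355.] [572. -27. 379.]
380 47 [548. -59. 381.] [594. -22. 405.]
405 116 [530. -67. 407.] [607. -11. 430.]
430 102 [551. -56. 430.] [594. -17. 454.]
455 177 [536. -69. 455.] [588.  -3. 480.]
top tcp px 272.7964520168039 200.5732134638666
405 18 [599. -63. 418.] [607. -40. 429.]
```

View pics/e.png

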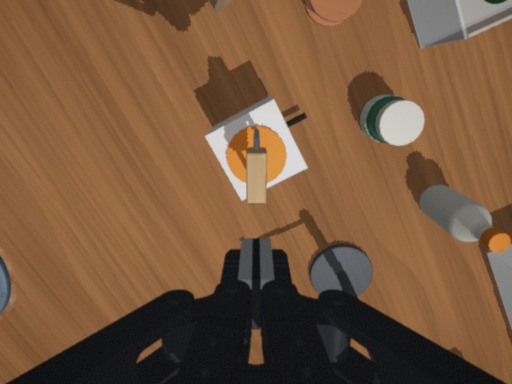

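The fingertips' lowest depth readings are near z≈332 while the reported TCP is 299, so the tips are really about 33 mm higher. In the wrist view they are at (257,240). I'll measure this offset with the wrist camera's depth map.

Run:
```python
from m import *
c,w,H,S,V,near=go("wrist"); z=w[...,2]
for v in range(228,330,8): print(v,[w[v,u].round(0).tolist() for u in(250,257,265)])
e=observe()["eef_pos"];q=c["R"]@e+c["t"]; print("tcp px",q[0]/q[2]*c["f"]+c["cx"],q[1]/q[2]*c["f"]+c["cy"],e)
k=near(547,-28,90)&(z>225)&(z<350); print(k.sum(),np.nanmin(w[k],0),np.median(w[k],0)); 
for lo in range(270,360,6):
  q=k&(z>=lo)&(z<lo+6)
  if q.any(): print(lo,q.sum(),w[q].mean(0).round(1))
c,w,H,S,V,near=go("scene"); z=w[...,2]
k=near(547,-28,60)&(z>225)&(z<350);print(np.sort(z[k])[:12].round(1)); print([ (v,u) for v,u in zip(*np.where(k))][-6:])
```

```text
228 [[478.0, -146.0, 0.0], [487.0, -152.0, -1.0], [498.0, -157.0, -0.0]]
236 [[472.0, -158.0, 0.0], [481.0, -164.0, -1.0], [492.0, -169.0, -0.0]]
244 [[550.0, -17.0, 341.0], [553.0, -19.0, 341.0], [556.0, -20.0, 342.0]]
252 [[550.0, -18.0, 348.0], [553.0, -19.0, 349.0], [556.0, -20.0, 348.0]]
260 [[550.0, -18.0, 354.0], [553.0, -18.0, 356.0], [556.0, -20.0, 356.0]]
268 [[551.0, -17.0, 362.0], [553.0, -18.0, 362.0], [556.0, -20.0, 362.0]]
276 [[550.0, -18.0, 366.0], [553.0, -19.0, 367.0], [555.0, -20.0, 367.0]]
284 [[550.0, -19.0, 369.0], [552.0, -20.0, 369.0], [556.0, -19.0, 373.0]]
292 [[549.0, -21.0, 371.0], [550.0, -23.0, 369.0], [556.0, -19.0, 378.0]]
300 [[549.0, -21.0, 376.0], [549.0, -27.0, 369.0], [555.0, -19.0, 382.0]]
308 [[548.0, -23.0, 377.0], [548.0, -29.0, 370.0], [555.0, -20.0, 385.0]]
316 [[546.0, -26.0, 377.0], [545.0, -33.0, 368.0], [555.0, -21.0, 387.0]]
324 [[545.0, -28.0, 378.0], [544.0, -36.0, 369.0], [550.0, -29.0, 379.0]]
tcp px 254.55472184699852 227.30633157043044 [546.74617798 -28.02450811 299.09259481]
891 [538.19248483 -28.25583955 333.98580641] [552.31555893 -18.58955503 344.04386499]
330 29 [552.5 -18.6 335.3]
336 277 [551.6 -19.5 339.4]
342 425 [551.4 -20.2 345.1]
348 160 [551.4 -20.  349. ]
[335.7 336.1 337.  337.5 337.6 337.7 338.2 338.4 339.2 339.9 340.7 341.8]
[(np.int64(136), np.int64(223)), (np.int64(136), np.int64(224)), (np.int64(136), np.int64(225)), (np.int64(136), np.int64(226)), (np.int64(136), np.int64(227)), (np.int64(136), np.int64(228))]
```

Tip bottom is at z≈334.5 against a reported 299.0. The fingers end 35.5 mm short of the nominal TCP along the tool axis, and xy agrees. I'll correct for that and retry.

```bash
cat >> h.py <<'E'
DZ=35.5   # real fingertips lie this far above the reported TCP (tool down)
def P(x,y,ztip): return [x,y,ztip-DZ]
E
python3 - <<'E'
from h import *
grip(50,50)
t=movel(P(547.3,-28,171),v=120,threshold=8); s=observe(); print(t,s["time"],s["eef_pos"])
if not t:
  grip(0,50); s=observe(); print(s["grip_width"],s["eef_pos"],s["ft_force"])
  if s["grip_width"]>10:
    movel(P(547.3,-28,270),v=150); s=observe(); print(s["time"],s["grip_width"],s["eef_pos"],s["ft_force"])
c=cam("wrist"); cv2.imwrite("pics/f.png",c["img"])
E
```

```text
False 8.5583 [548.14197864 -28.0650675  136.36137073]
17.046937447143435 [547.62967793 -27.87802119 135.97405293] [0.18792439 0.0504989  2.43979347]
9.75 17.395658374022478 [546.35027955 -27.79515824 233.42457013] [ 0.19372896  0.04940335 -1.0516263 ]
```

View pics/f.png

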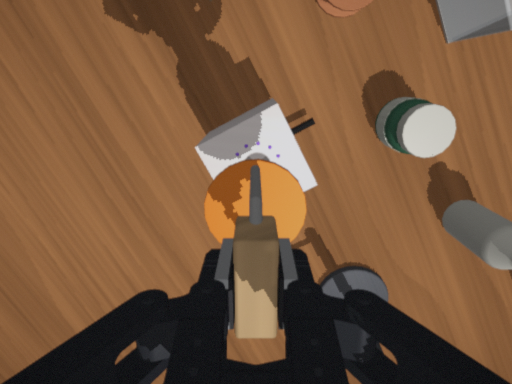

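The cover is held: width 17.4 mm, weight change about 1.1 N, disc visible at (255,205). The bore's LEDs show at about (255,150). Next I'll carry it to a spot short of the hook tip and measure the hook from there.

Run:
```python
from m import *
movel(P(400,-130,285),qy(0),v=250)
movel(P(400,-277,285),v=200)
s=observe(); print(s["time"],s["grip_width"],s["eef_pos"],s["joint_pos"].round(2))
for n in("wrist","top"):
  c,w,H,S,V,near=go(n); x,y,z=w[...,0],w[...,1],w[...,2]
  m=(x>455)&(x<600)&(abs(y+277)<40)&(V<120)&(S<110)
  b=m&(abs(z-200)<8)&(x>490)&(x<560); 
  if b.sum()>5:
    vv,uu=np.where(b); r=np.array([ray(c,u,v,200) for u,v in zip(uu,vv)])
    k=np.polyfit(r[:,0],r[:,1],1); print(n,"bar",b.sum(),"angle",np.degrees(np.arctan(k[0])),"y at 475,525,575",np.polyval(k,[475,525,575]).round(1), r[:,0].min(),r[:,0].max())
  t=m&(z>208)&(x<495)
  if t.any(): print("tip",t.sum(),w[t].mean(0),w[t].min(0),w[t].max(0))
  f=m&(z>205)&(x>550); 
  if f.any(): print("post",f.sum(),w[f].mean(0),w[f].min(0),w[f].max(0))
  cv2.imwrite(f"pics/g_{n}.png",c["img"])
```

```text
11.55 17.440403968779876 [ 400.53606399 -275.95944138  249.33107023] [-0.74 -0.04  1.26  1.96  0.05  1.2   0.51]
wrist bar 1063 angle -1.0791579704836742 y at 475,525,575 [-275.8 -276.7 -277.6] 491.20255632533764 563.6436407773637
tip 594 [ 461.86541942 -267.74940604  306.60349576] [ 455.0064158  -278.53657311  208.0071739 ] [ 480.9917306  -262.72978785  364.53940715]
post 478 [ 566.16694817 -275.85440467  213.59698603] [ 551.72444801 -284.34328473  205.01421646] [ 574.07744623 -268.90491942  221.94591086]
top bar 48 angle -2.667391631086866 y at 475,525,575 [-272.1 -274.4 -276.7] 489.97850342959515 558.7937299286303
tip 50 [ 462.6421882  -272.23461786  372.01832654] [ 455.09121848 -287.14725884  210.08357785] [ 481.34395276 -257.95145471  618.73608994]
post 32 [ 571.20030937 -274.53915665  216.62219927] [ 555.59623153 -281.3082932   205.93524053] [ 579.54839343 -267.17870384  228.85550754]
```

View pics/g_wrist.png

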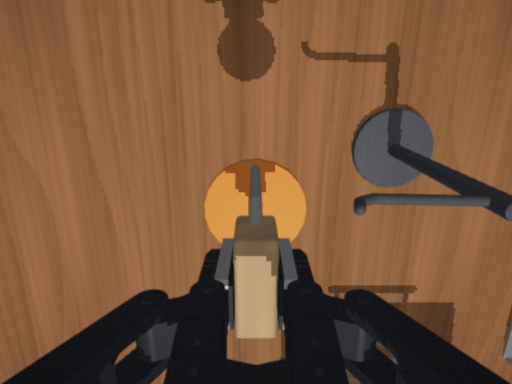

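The held cover is at (255,210). The hook's tip is at (360,205), its bar runs to the right to the post at (505,200), and the bar passes level with the opening.

Run:
```python
from m import *
c=cam("wrist"); tip=ray(c,360,207,222); print("tip",tip,"bar out",ray(c,370,200,200))
X=tip[0]+52
if 515<X<532:
  q=qy(-1.5)
  movel(P(400,-276.5,252),q,v=150)
  print(movel(P(X,-276.5,252),v=120,threshold=8),observe()["ft_force"])
  print(movel(P(X,-276.5,208.5),v=60,threshold=6)); s=observe(); print(s["time"],s["eef_pos"],s["ft_force"],s["grip_width"])
  c=cam("scene"); cv2.imwrite("pics/i.png",cv2.resize(c["img"][130:280,90:290],None,fx=3,fy=3))
```

```text
tip [ 468.57762355 -273.56419708  222.        ] bar out [ 482.50477502 -276.5618155   200.        ]
False [-0.37700642 -0.06347582 -0.85303817]
True
13.95 [ 519.56787183 -275.7623016   172.27324154] [-0.92721428  0.27707007  4.17887662] 17.213744295346963
```

View pics/i.png

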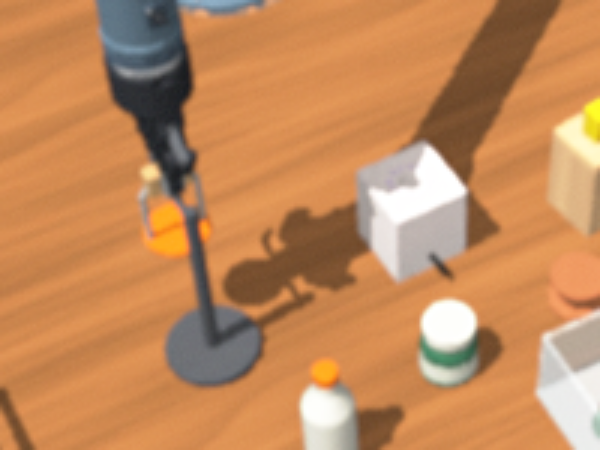

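Contact came at tip z 207.8, so the grip's underside is at about 204, which matches the bar's top. The picture shows the cover around the bar at (175,220). I'll release it with a partial opening so the fingers stay clear of the post.

Run:
```python
from m import *
grip(38); e=observe()["eef_pos"]; print(observe()["grip_width"],observe()["ft_force"])
movel([e[0],e[1],e[2]+75],v=120)
c,w,H,S,V,near=go("wrist"); z=w[...,2]
pr("coverdisc",w[near(520,-276,60)&(z>120)&(z<150)&(S>140)])
pr("grip",w[near(520,-276,40)&(z>222)&(z<242)])
a=best(P(545,60,300),0)
# look at the bore from the side, fingers not above it
movel(P(520,40,300),qy(0),v=300)
s=observe(); print(s["time"],s["eef_pos"])
c=cam("wrist"); cv2.imwrite("pics/j.png",c["img"]); np.savez("j.npz",**{k:c[k] for k in("img","z_map","f","cx","cy","R","t")})
```

```text
37.53974558764544 [-0.908716   -0.83554325  1.47253746]
coverdisc 2949 [ 517.5 -265.9  141.4] rect [array([ 520.64, -272.48]), array([63.71, 67.  ]), np.float64(88.37)]
grip 2128 [ 520.3 -274.8  231.9] rect [array([ 520.26, -277.9 ]), array([46.48, 17.93]), np.float64(88.27)]
[(np.float64(0.77), 0, array([-1.24,  0.29,  1.25,  1.81, -0.28,  1.26,  0.09])), (np.float64(2.09), 180, array([ 0.54,  0.22, -0.82,  1.73,  0.17,  1.26,  2.82]))]
16.3583 [519.79031903  37.55107392 264.28783501]
```

View pics/j.png

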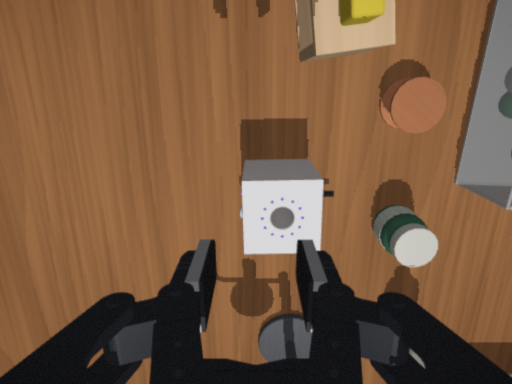

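The cover hangs with its grip top at 231.9, so its underside is at about 204. The open bore shows at pixel (283,217) inside its ring of violet LEDs.

```bash
cat > bore.py <<'E'
from m import *
def bore(c,say=True):
  w=cloud(c); z=w[...,2]; h=cv2.cvtColor(c["img"],cv2.COLOR_BGR2HSV).astype(int)
  near=(abs(w[...,0]-549)<60)&(abs(w[...,1]+26)<60)
  top=near&(abs(z-100)<4)
  led=near&(abs(z-100)<8)&(h[...,1]>70)&(abs(h[...,0]-130)<20)
  n,l,st,ce=cv2.connectedComponentsWithStats(led.astype(np.uint8))
  L=np.array([ray(c,*p,100)[:2] for p,s in zip(ce[1:],st[1:]) if s[4]>=2]); 
  g=((h[...,2]<160)&near&(np.hypot(w[...,0]-549,w[...,1]+26)<30)).astype(np.uint8)
  k,_=cv2.findContours(g,cv2.RETR_EXTERNAL,cv2.CHAIN_APPROX_NONE); k=max(k,key=cv2.contourArea)
  p=np.array([ray(c,*q[0],100)[:2] for q in k],np.float32); (mx,my),r=cv2.minEnclosingCircle(p)
  print("lamp rect",cv2.minAreaRect(w[top][:,:2].astype(np.float32)))
  print("bore",mx,my,r,cv2.fitEllipse(p),"\nleds",len(L), cv2.fitEllipse(L.astype(np.float32)) if len(L)>4 else L)
E
python3 - <<'E'
from bore import *
d=dict(np.load("j.npz")); c={k:(v if v.ndim else float(v)) for k,v in d.items()}
bore(c)
# move to rack
p=P(598,200,300)
movel(P(570,150,300),qy(0),v=300); a=7.5
movel(P(598,235,290),qy(a),v=250)
s=observe(); print(s["time"],s["eef_pos"])
c,w,H,S,V,near=go("wrist"); z=w[...,2]
m=near(598,237,110)
pr("handles",w[m&(z>152)&(z<162)])
pr("blue",w[m&(z>150)&(z<162)&(abs(H-115)<15)&(S>130)])
pr("rack",w[m&(abs(z-117)<4)])
cv2.imwrite("pics/k.png",c["img"])
E
```

```text
lamp rect ((548.9369506835938, -25.463977813720703), (86.09912872314453, 86.5707778930664), 1.0212913751602173)
bore 549.06298828125 -25.8632755279541 12.918325424194336 ((549.09619140625, -25.812625885009766), (24.77220344543457, 25.016435623168945), 2.977292776107788) 
leds 12 ((549.053955078125, -26.05129623413086), (44.18196487426758, 44.28238296508789), 75.42547607421875)
17.4667 [598.12123257 233.87179798 254.40795478]
handles 2761 [595.4 243.3 156.9] rect [array([596.35, 238.11]), array([ 26.54, 148.85]), np.float64(7.46)]
blue 857 [596.5 239.3 156.9] rect [array([596.65, 237.94]), array([24.21, 25.74]), np.float64(3.01)]
rack 11091 [593.2 257.6 117.2] rect [array([596.54, 237.37]), array([ 70.21, 190.27]), np.float64(7.68)]
```

View pics/k.png

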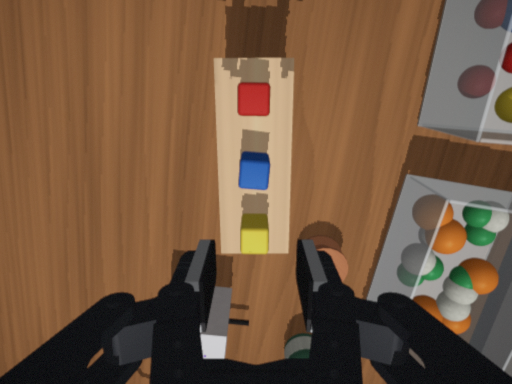

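Bore centre: (549.05,-25.9), with the rim, LED ring and lamp outline agreeing to about 0.5 mm. The blue handle is at pixel (254,171), which puts it at (596.6,237.9), yawed about 3°, between red (254,98) and yellow (254,233).

Run:
```python
from m import *
a=3; X,Y=596.6,237.8
grip(48,60)
movel(P(X,Y,200),qy(a),v=150)
t=movel(P(X,Y,121),v=100,threshold=8); s=observe(); print(t,s["time"],s["eef_pos"])
if not t:
  grip(0,60); s=observe(); print(s["grip_width"],s["ft_force"],s["eef_pos"])
  if s["grip_width"]>20:
    movel(P(X,Y,295),v=90); s=observe(); print(s["time"],s["grip_width"],s["eef_pos"],s["ft_force"])
    movel(P(549.05,-25.9,295),qy(a),v=140); pause(.5)
    s=observe(); print(s["time"],s["grip_width"],s["eef_pos"],s["ft_force"],s["tool_rot"])
for n in("wrist","scene","top"):
  c=cam(n); cv2.imwrite(f"pics/l_{n}.png",c["img"]); np.savez(f"l_{n}.npz",**{k:c[k] for k in("img","z_map","f","cx","cy","R","t")})
```

```text
False 19.4667 [597.31599014 237.78588581  86.07605367]
25.643443613192808 [ 0.73352199 -0.55848282  2.99277435] [597.45490762 238.03057439  86.57224505]
21.8667 25.177801322667225 [596.28297368 237.72677178 258.93838909] [-0.59639904  0.43758552 -0.62218913]
24.4333 25.258983029569954 [549.04980032 -25.92467731 259.49042371] [-0.59001065 -0.12703347 -1.11085472] [ 6.88373855e-01  7.25356075e-01 -7.40938818e-06  1.29996557e-05]
```

View pics/l_wrist.png

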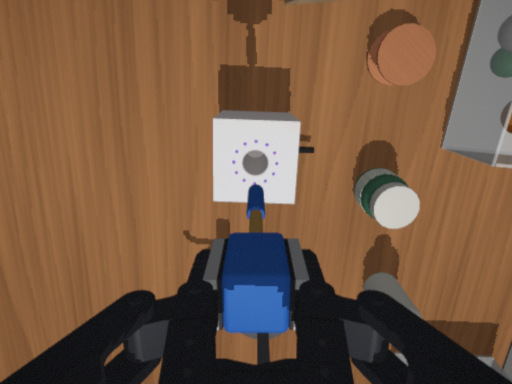

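The stem is held above the lamp: coated end at (256,200), handle at (257,280), bore at (256,162). I'll measure its axis and tilt from depth slices.

```bash
cat > stem.py <<'E'
from m import *
from scipy.optimize import least_squares
def stem(c,zt):
  w=cloud(c); h=cv2.cvtColor(c["img"],cv2.COLOR_BGR2HSV).astype(int); x,y,z=np.moveaxis(w,-1,0)
  near=(abs(x-549)<35)&(abs(y+26)<35)
  for n,lo,hi,r in(("coat-low",zt+3,zt+22,6),("coat-up",zt+26,zt+48,6),("rod",zt+54,zt+85,4)):
    m=near&(z>lo)&(z<hi)
    m=cv2.erode(m.astype(np.uint8),np.ones((1,3)))>0 if m.sum()>150 else m
    p=w[m]
    if len(p)<8: print(n,len(p)); continue
    f=least_squares(lambda q:np.hypot(p[:,0]-q[0],p[:,1]-q[1])-r,p[:,:2].mean(0)-[0,0] if False else [549,-26],loss="soft_l1",f_scale=.5)
    print(n,len(p),f.x.round(2),"rms",np.sqrt(np.mean(f.fun**2)).round(2),"z",p[:,2].mean().round(1),"zmin",p[:,2].min().round(1))
  m=near&(z>zt+102)&(z<zt+138)&(abs(h[...,0]-115)<15)&(h[...,1]>120)
  p=w[m]; print("handle",len(p),p.min(0).round(1),p.max(0).round(1),"xmid",((np.percentile(p[:,0],2)+np.percentile(p[:,0],98))/2).round(2))
  t=near&(z>zt+136)&(z<zt+146)&(abs(h[...,0]-115)<15); 
  if t.sum()>20: pr("handletop",w[t])
  b=near&(abs(h[...,0]-115)<15)&(h[...,1]>120)&(z<zt+60)&(z>zt-25); print("blue zmin",np.percentile(z[b],[0,2,5]))
E
python3 - <<'E'
from stem import *
for n in("wrist","scene"):
  d=dict(np.load(f"l_{n}.npz")); c={k:(v if v.ndim else float(v)) for k,v in d.items()}
  print(n); stem(c,190.5)
  if n=="wrist":
    from bore import bore; bore(c)
E
```

```text
wrist
coat-low 125 [549.54 -26.47] rms 0.17 z 203.4 zmin 193.5
coat-up 150 [549.58 -26.51] rms 0.19 z 228.2 zmin 217.4
rod 218 [549.58 -26.36] rms 0.19 z 259.9 zmin 245.2
handle 2707 [536.2 -39.6 293.6] [562.9 -12.2 328.5] xmid 549.36
handletop 4985 [549.7 -22.7 329.9] rect [array([549.58, -25.84]), array([68.59, 27.24]), np.float64(2.76)]
blue zmin [194.69594137 198.05677605 200.05339035]
lamp rect ((548.9907836914062, -25.648056030273438), (85.839111328125, 86.70662689208984), 0.8096068501472473)
bore 559.6806030273438 -212.4202880859375 163.675537109375 ((559.3019409179688, -220.3755340576172), (241.19570922851562, 269.13470458984375), 4.073190212249756) 
leds 12 ((549.1017456054688, -25.973724365234375), (43.88285827636719, 43.95805740356445), 60.82823944091797)
scene
coat-low 19 [549.52 -28.87] rms 1.0 z 202.4 zmin 193.5
coat-up 21 [549.32 -28.47] rms 1.39 z 225.7 zmin 217.3
rod 24 [550.04 -28.84] rms 1.25 z 259.0 zmin 245.3
handle 34 [533.6 -42.9 296.4] [562.8 -28.6 328. ] xmid 548.66
handletop 36 [547.8 -36.4 330.7] rect [array([552.53, -31.48]), array([44.49, 21.99]), np.float64(10.58)]
blue zmin [195.45800318 195.93506628 197.01429493]
```

The stem is upright to within 0.2°, with its axis 0.5 mm off the bore in each of x and y. I'll correct that, descend to just above the mouth and recheck.

Run:
```python
from stem import *
X,Y=548.6,-25.45
movel(P(X,Y,217),v=80); pause(.6)
s=observe(); print(s["time"],s["eef_pos"],s["ft_force"])
c=cam("wrist"); stem(c,112.5)
```

```text
26.3083 [548.59626309 -25.43939707 181.49440416] [-0.74738851 -0.16124621 -0.95864926]
coat-low 124 [549.06 -25.97] rms 0.18 z 125.5 zmin 115.5
coat-up 150 [549.09 -26.02] rms 0.2 z 150.1 zmin 139.1
rod 217 [549.11 -25.88] rms 0.21 z 182.0 zmin 166.9
handle 2681 [535.9 -39.2 215.8] [562.4 -11.6 250.5] xmid 548.92
handletop 5031 [549.2 -22.2 251.9] rect [array([549.54, -25.34]), array([66.06, 27.57]), np.float64(2.79)]
blue zmin [117.18739229 118.92014538 121.17589438]
```

Run:
```python
from stem import *
X,Y=548.6,-25.45
print(movel(P(X,Y,138),v=40,threshold=6)); pause(1)
s=observe(); print(s["time"],s["eef_pos"],s["ft_force"],s["grip_width"])
c=cam("wrist"); stem(c,33); cv2.imwrite("pics/m.png",c["img"])
c,w,H,S,V,near=go("top"); z=w[...,2]
pr("cover grip",w[near(520,-276,40)&(z>222)&(z<240)])
c=cam("scene"); cv2.imwrite("pics/n.png",cv2.resize(c["img"][100:290,90:350],None,fx=3,fy=3))
```

```text
False
29.4833 [548.60185452 -25.44748095 102.49605569] [-0.13741924  0.80201529 -1.06334464] 25.659846220197345
coat-low 50 [548.77 -35.81] rms 2.45 z 49.2 zmin 39.2
coat-up 245 [549.09 -34.68] rms 3.73 z 71.2 zmin 59.2
rod 7767 [548.15  -9.14] rms 21.44 z 100.2 zmin 87.1
handle 2550 [535.8 -34.9 136.2] [562.3 -11.7 171. ] xmid 548.88
handletop 5026 [549.1 -22.1 172.9] rect [array([549.26, -25.11]), array([66.  , 26.89]), np.float64(2.75)]
blue zmin [77.80601857 79.0139278  79.92557873]
cover grip 98 [ 522.5 -275.8  231.4] rect [array([ 521.27, -276.59]), array([47.05, 14.7 ]), np.float64(89.3)]
```

View pics/n.png

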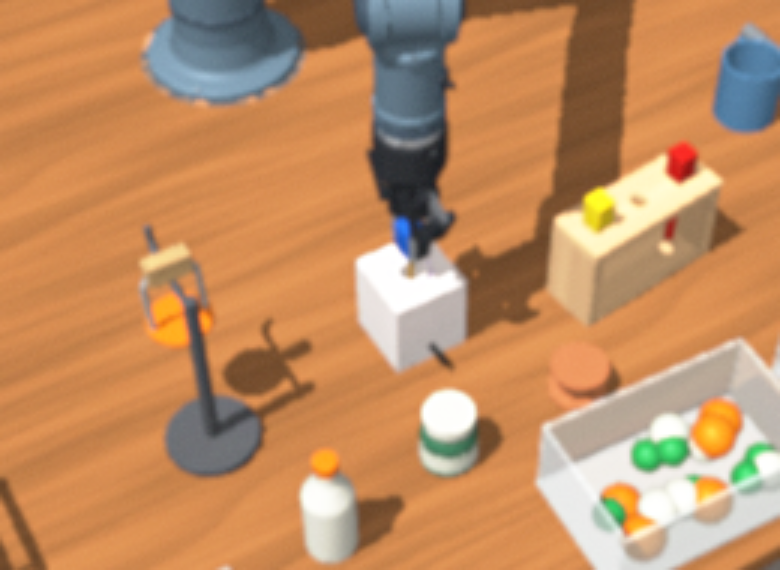

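The cover hangs on the bar at (170,290), the stem is in the bore at (410,260), and the other stems are untouched. One last check of the exposed rod and the averaged force, then I hand in.

Run:
```python
from stem import *
f=[]
for _ in range(10): f.append(observe()["ft_force"]); pause(.05)
print(np.mean(f,0),np.std(f,0))
w=cloud(cam("wrist")); x,y,z=np.moveaxis(w,-1,0)
p=w[(abs(x-549)<8)&(abs(y+26)<8)&(z>104)&(z<130)]
r=least_squares(lambda q:np.hypot(p[:,0]-q[0],p[:,1]-q[1])-4,[549,-26],loss="soft_l1",f_scale=.5)
print(len(p),r.x)
if np.hypot(*(r.x-[549.05,-25.95]))<2: job_done(); print("handed in",observe()["time"])
```

```text
[ 0.11269732 -0.11279544 -0.74637927] [0.40980882 0.4570012  0.47891608]
113 [549.13376983 -25.88722957]
the job is handed in; nothing more can be done
the job is handed in; nothing more can be done
```

The job is handed in: the dust cover hangs on the hook, let go, and the gripper is still holding the blue stem in the lamp's bore. It took about 30 s of the 64 s allowed; the system reported no verdict.

- **Cover:** the first grasp closed on nothing, without moving anything. The camera depth maps showed the fingertips about 35.5 mm short of the reported TCP. I corrected for that and the second grasp held. The cover's grip bar now rests with its underside at about 204 mm, roughly 52 mm in from the hook's tip.
- **Stem:** above the bore it hung upright to within about 0.2°. After a 0.5 mm correction in x and in y, I lowered it in. The last check put the rod at (549.1, -25.9) against the bore centre at (549.05, -25.95).
- **Depth:** the handle's top at 172.9 mm puts the tip at about 33 mm, roughly 18 mm above the bore's bottom. I worked this out from the handle, as the tip itself is out of sight in the bore.
- **Contact:** there was no sign of the stem touching the lamp; the averaged sideways force was about 0.1 N, within the noise.
- **Other things on the bench:** the final scene picture shows the red and yellow stems, jar, glue and mug standing where they were. I did not measure them, and I made no separate check of the spool or the brush.

The scene camera read 2 to 5 mm off the wrist camera in y. I relied on the wrist camera, where the bore rim, LED ring and lamp outline agreed to about 0.5 mm.

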